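Let the used capsule into the counter bin and close the lid softly

TASK

On the drinks counter, press the orange lever of the capsule bin all the way down so that its lid swings fully up and the used coffee capsule waiting in the side chute rolls into the bin on its own. Then ease the lever back up so that the lid comes down gently without slamming, and leave the bin shut. Work it by the lever alone: do not touch the lid or the capsule, and leave the cups and the jar where they stand.

Things in the scene. Friction and masses are not known exactly. Their poses are not given: they have to be found in the camera images.
- bin: Steel bin for used capsules, fixed on the counter, 160 x 160 mm, 140 mm high, open top under its lid. Origin: centre of its underside. Its -x axis points out of its front (lever side), +y to its left side, where an open chute, 56 mm wide, centred at x = -30 mm, up to 150 mm high, reaches 124 mm out from the wall and slopes down into a notch in it.
- paddle (a point): Centre of the top of the lever's orange paddle, a plate 90 mm wide (bin's y) x 50 x 8 mm, 188 mm in front of the bin's centre (bin's -x). Height: 92 mm at rest (outer end tilted up 0.22 rad), 46 mm fully pressed (tilted down 0.22 rad); it moves with the lever, almost straight down. Lever axis: level, along the bin's y, 102 mm behind this point, 65 mm high.
- lever (a joint): Angle of the lever: 0 at rest (up), 0.44 rad pressed fully down onto its stop. Pressing takes about 3 to 7 N at the paddle's middle, and the weight of the lid pushes the lever back up, within a fraction of a second if let go.
- lid (a joint): Lid angle, linked to the lever (2.1 times its angle): 0 shut, 0.92 rad fully up. Black plate hinged at the bin's far (+x) rim; its front edge swings up. Let go, it falls at 2 to 3 rad/s and slams; when nearly shut it must come down slower than 1.2 rad/s, about 0.06 m/s at the paddle.
- lid_edge (a point): Middle of the lid's front edge, on its top face; 148 mm above the counter when shut, about 277 mm when fully up (it swings up and away from the lever). An orange gate, 60 mm wide, hangs from the lid's left edge and closes the chute; it rises with the lid.
- capsule_center (a point): Centre of the used coffee capsule: a green cylinder 38 mm in diameter and 40 mm long, lying in the chute against the gate, about 118 mm above the counter at the start. When the lid goes up it rolls into the bin within about a second; in the bin its centre is less than 75 mm above the counter.
- paper_cup: Bystander: white paper cup, 80 mm across, 95 mm high; origin at the centre of its underside.
- sugar_jar: Bystander: amber jar with steel cap, 70 mm across, 125 mm high; origin at the centre of its underside.
- stirrer_cup: Bystander: clear cup with wooden stirrers, 70 mm across, 135 mm high with the stirrers; origin at the centre of its underside.
Not all that is in view belongs to the job. Leave any black or pink look-alike of the part that bears capsule_center alone.

How it is judged:
By the outcome, as a careful person would: the job done as asked, in the order asked, and still so for the second after the job is handed in, with the robot touching nothing.
It also fails if it takes over 40 s, if anything falls off the work surface, if the arm or the gripper's body presses on something with over 40 N, if the wrist force passes 120 N, or if a joint passes its speed limit or range.

ROBOT

A 7-joint arm with a two-finger parallel gripper is mounted at the origin on the work surface. World frame = base frame: x ahead of the robot, y to its left, z up, the work surface at z = 0. Lengths are in m, angles in rad, forces in N, time in s.
With the tool pointing down it reaches from about 0.35 to 0.9 m from the base axis. Payload 8.1 kg.
Tool frame: the origin (TCP) lies between the finger pads; the fingertips stand 11 mm ahead of it and the grasp point (between the pads) lies 8 mm behind it; z points along the fingers, y is the line along which they close (so a half turn about z gives the same grasp; the last joint's range is limited). The gripper opens to 92 mm and grips with 3 to 60 N. Pads are 19 mm wide; open, the fingers measure 130 mm over their backs; the gripper's body (75 mm by 190 mm) begins 47 mm behind the grasp point.
Start: joints at [1.105, 0.434, 0.025, 1.573, -0.012, 1.134, -0.075], TCP at [0.222, -0.584, 0.238] pointing down, gripper open.
Joint ranges: [-2.62, 2.62], [-0.44, 2.09], [-1.27, 1.32], [0.08, 2.57], [-1.32, 4.46], [0.12, 2], [-2.74, 2.74]. Speed limits (rad/s): [2.22, 2.22, 3.01, 3.01, 3.14, 3.14, 3.14].

INTERFACE

Orientations are given as a rotation vector (axis times angle).
In Python, from cell import observe, get_image, camera_params, sign_off gives the robot as it stands.
- The arm moves only by the shell command python3 -m pendant 'ROWS' [FORCE]. ROWS is JSON, one flat list of numbers, 7 for each row, row after row: the shift along the tool's x, y, z in m, then the turn, a rotation vector about the tool's x, y, z in rad, then the finger opening in m, from 0 to 0.0918. In form: [dx, dy, dz, rx, ry, rz, jaw, dx, dy, dz, rx, ry, rz, jaw, ...]. A call has 1 to 10 rows; each row shifts and turns the commanded pose from where the row before left it, along the tool's axes as they then stand; what a row does not reach is not made up. A row lasts 1/8 s, in which the tool goes at most 62.5 mm and 10.7 degrees, less where a joint would pass 70% of its speed; a pose out of reach is approached as far as the arm can. A call is refused whole if a number of a shift passes 0.0625 or a number of a turn 0.188, either way. A call with a gripper value outside its range is refused whole. The fingers move at their own pace and stop on an object; FORCE is the grip in N (left out, the last holds). Time passes only in rows, so rows that do not move let the fingers close. It gives the time, the measured TCP pose, the force, the opening and the grip force at its end, in the units of the state.
- observe(): the state, without advancing time (a new reading comes with each control period).
- get_image(name): name is "scene" or "side" or "wrist"; returns the picture (420x560x3 uint8, red, green, blue); there is no depth.
- camera_params(name): a dict with "intrinsics" (3x3 intrinsics, pixels), "eye" and "rotation" of the camera in the world; the wrist camera has in their place "T_tool_cam" (4x4, takes a point from camera to tool coordinates, whose origin is the TCP and whose axes are the flange's). Camera axes: x right, y down, z forward; pixel columns grow to the right and rows downward; lengths in m; the calibration is good to about 2 mm. A picture is of the moment at which its call begins: read the wrist's pose just before it. camera_params takes no time and is no camera call.
- sign_off(): hands the job in; it is judged then, once.
The state is a dict: "clock": time; "joints": joint angles; "dq": joint speeds; "joint_efforts": joint torques, N m; "position": TCP position; "ee_rot": TCP orientation; "force": force on the tool from outside, world axes, zero at the start; "ft_torque": the same for the moment, N m; "width": opening from 0.0 (shut) to 1.0 (fully open); "gripper_force": force on a finger pad.
Only numpy, scipy, OpenCV 4.12 (cv2) and the standard library are available. Lean on these libraries where they do the work, as an engineer would, in place of code of your own. Each camera call takes 0.05 s, during which the arm holds its last target. There are 200 camera calls.

## Working session

There is one attempt and no reset: what is moved stays moved. The work goes in short steps, Python scripts to look and compute and a shell command to move; the robot and the scene stay as the last step left them, time stands still between calls to the robot, and variables do not carry over. Pictures are saved under pics/ and viewed, at most 10 in all, crops included, and the job is handed in when it is done.

```bash
mkdir -p pics; python3 - <<'E'
from cell import *
import cv2,numpy as np
s=observe();print(s['clock'],s['position'],s['ee_rot'],s['force'],s['width'])
for n in("scene","side"):
    cv2.imwrite(f"pics/{n}0.png",get_image(n)[:,:,::-1]);p=camera_params(n);print(n,p)
print(camera_params("wrist"))
E
```

```text
0.0 [ 0.2215654  -0.58386634  0.23695183] [-3.08855687e+00 -5.66337709e-01  6.91247755e-04] [-0.92074005  0.22653831 -0.55822447] 1.0007476175856953
scene {'intrinsics': array([[451.55838655,   0.        , 279.42982694],
       [  0.        , 451.55838655, 217.52440071],
       [  0.        ,   0.        ,   1.        ]]), 'eye': array([1.15344679, 0.48986989, 0.77074079]), 'rotation': array([-1.13206719, -2.31680864,  1.04019053])}
side {'intrinsics': array([[511.34260373,   0.        , 274.49568164],
       [  0.        , 511.34260373, 210.07926413],
       [  0.        ,   0.        ,   1.        ]]), 'eye': array([0.46763313, 0.83142151, 0.92259846]), 'rotation': array([-0.21592537,  2.86187442, -1.18151567])}
{'intrinsics': array([[330.30378352,   0.        , 281.18748128],
       [  0.        , 330.30378352, 208.26415367],
       [  0.        ,   0.        ,   1.        ]]), 'T_tool_cam': array([[ 3.58611368e-05, -9.53054525e-01, -3.02798732e-01,
         8.25770285e-02],
       [ 9.99999932e-01,  1.45411790e-04, -3.39249208e-04,
        -1.06699780e-03],
       [ 3.67353498e-04, -3.02798699e-01,  9.53054465e-01,
        -1.45930669e-01],
       [ 0.00000000e+00,  0.00000000e+00,  0.00000000e+00,
         1.00000000e+00]])}
```

View pics/scene0.png

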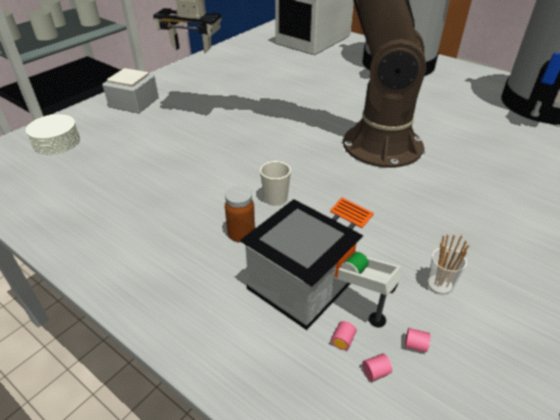

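View pics/side0.png

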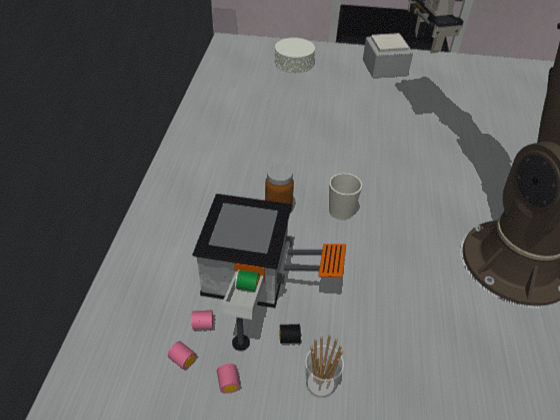

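The scene view shows the orange paddle near (352,213), the black lid with corners near (295,204), (362,238), (312,272) and (243,240), and the capsule at (356,263). The side view has the paddle at (333,260), the paper cup at (343,197) and the jar at (280,190). Next I triangulate these.

```bash
cat > h.py <<'E'
import cv2,numpy as np
from scipy.spatial.transform import Rotation as R
from cell import *
def P(n):
    p=camera_params(n);r=R.from_rotvec(p['rotation']).as_matrix().T  # cam->world inverse
    return p['intrinsics']@np.c_[r,-r@p['eye']]
def tri(a,b,Pa=None,Pb=None):
    Pa=P("scene") if Pa is None else Pa;Pb=P("side") if Pb is None else Pb
    X=cv2.triangulatePoints(Pa,Pb,np.array(a,float).T,np.array(b,float).T);return (X[:3]/X[3]).T
def proj(Pm,X):
    q=Pm@np.r_[X,1];return q[:2]/q[2]
E
python3 - <<'E'
from h import *
c={}
for n in("scene","side"):
    im=cv2.imread(f"pics/{n}0.png");h=cv2.cvtColor(im,cv2.COLOR_BGR2HSV)
    m=cv2.inRange(h,(4,190,150),(16,255,255));m=cv2.morphologyEx(m,cv2.MORPH_CLOSE,np.ones((5,5)))
    k,l,st,ce=cv2.connectedComponentsWithStats(m)
    for i in range(1,k):
        if st[i,4]>60:
            ys,xs=np.where(l==i);r=cv2.minAreaRect(np.c_[xs,ys].astype(np.float32))
            print(n,st[i],ce[i].round(1),cv2.approxPolyDP(cv2.convexHull(np.c_[xs,ys].astype(np.int32)),4,True).reshape(-1,2).tolist())
X=tri([(352.2,213),(295,204),(362,238),(312,272),(243,240)],[(333,260),(291,205),(277,280),(196,260),(221,196)])
print(X.round(3))
for n,box in(("scene",(230,150,410,330)),("side",(180,160,360,340))):
    x,y,X2,Y2=box;cv2.imwrite(f"pics/{n}c.png",cv2.resize(cv2.imread(f"pics/{n}0.png")[y:Y2,x:X2],None,fx=3.3,fy=3.3,interpolation=cv2.INTER_CUBIC))
a=cv2.imread("pics/scenec.png");b=cv2.imread("pics/sidec.png");h=cv2.hconcat([a,b]);cv2.imwrite("pics/both.png",cv2.resize(h,(800,400)))
E
```

```text
scene [331 199  42  28 592] [351.6 212.1] [[372, 213], [360, 226], [331, 210], [343, 199]]
side [319 244  27  33 733] [332.2 259.9] [[344, 244], [342, 274], [319, 275], [324, 244]]
[[0.429 0.137 0.086]
 [0.532 0.045 0.139]
 [0.533 0.224 0.124]
 [0.694 0.214 0.149]
 [0.689 0.034 0.137]]
```

View pics/both.png

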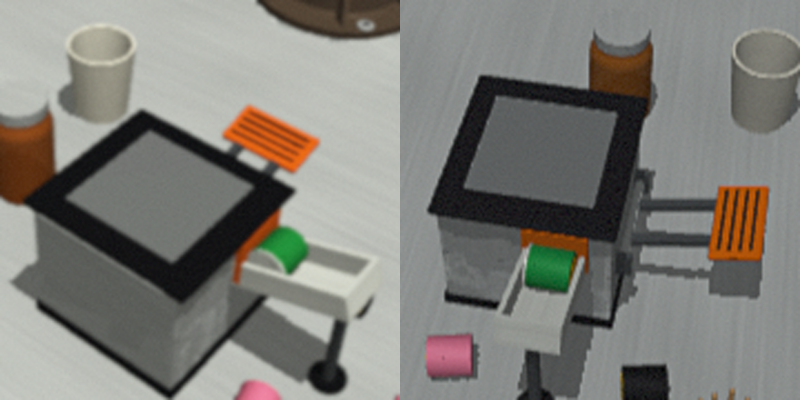

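The crop shows the lid corners clearly, the paddle free from above, the paper cup to the paddle's right side at y < 0.1, and a black decoy lying apart.

```bash
python3 - <<'E'
from h import *
X=tri([(293.9,199.5),(362.8,235.5),(311.9,285),(242.2,240),(343,199),(372,213),(360,226),(331,210),(351.6,212.3),(275.5,170),(275,200)],
[(290.7,205),(278.1,265.8),(193.5,254.5),(216.9,194.7),(344,244),(342.5,274.5),(319,275),(323,244),(332,259.8),(345,184),(343,214)])
print(X.round(4))
l=X[:4].mean(0);p=X[8];d=p-l;print(l,np.hypot(d[0],d[1]),np.degrees(np.arctan2(d[1],d[0])))
e=(X[1]-X[0]+X[2]-X[3]);print(np.degrees(np.arctan2(e[1],e[0])))
e=(X[0]-X[3]+X[1]-X[2]);print(np.degrees(np.arctan2(e[1],e[0])))
s=observe();r=R.from_rotvec(s['ee_rot']);print(r.as_matrix().round(3))
E
```

```text
[[ 0.5316  0.0447  0.1446]
 [ 0.536   0.218   0.1451]
 [ 0.7042  0.2125  0.1434]
 [ 0.696   0.0393  0.1451]
 [ 0.4089  0.098   0.0964]
 [ 0.4075  0.176   0.092 ]
 [ 0.4542  0.1744  0.0816]
 [ 0.4528  0.0949  0.0874]
 [ 0.4308  0.1368  0.0881]
 [ 0.415  -0.0991  0.0942]
 [ 0.4076 -0.107  -0.015 ]]
[0.61694959 0.1286181  0.1445448 ] 0.18631472917727854 177.4872789804925
87.92506719867983
178.1245688231357
[[ 0.935  0.355 -0.001]
 [ 0.355 -0.935  0.001]
 [-0.    -0.001 -1.   ]]
```

```bash
cat > plan.py <<'E'
from h import *
def plan(pts,n,dyaw):
    s=observe();r=R.from_rotvec(s['ee_rot']);pts=np.vstack([s['position'],pts])
    t=np.r_[0,np.cumsum(np.linalg.norm(np.diff(pts,axis=0),axis=1))];u=np.linspace(0,t[-1],n+1)
    q=np.c_[tuple(np.interp(u,t,pts[:,i]) for i in range(3))]
    for i in range(n):
        d=r.inv().apply(q[i+1]-q[i]);print(*d.round(4),0,0,round(dyaw/n,4),sep=',');r=r*R.from_rotvec([0,0,dyaw/n])
E
python3 -c "
from plan import *
plan([[.42,-.25,.235],[.425,.136,.2]],18,-2.744)"
```

```text
0.0337,-0.0268,0.0003,0,0,-0.1524
0.0374,-0.0214,0.0003,0,0,-0.1524
0.0402,-0.0155,0.0003,0,0,-0.1524
0.0421,-0.0092,0.0003,0,0,-0.1524
0.043,-0.0027,0.0003,0,0,-0.1524
0.0429,0.0039,0.0003,0,0,-0.1524
0.0418,0.0104,0.0003,0,0,-0.1524
0.0398,0.0166,0.0003,0,0,-0.1524
0.0368,0.0224,0.0003,0,0,-0.1524
0.0422,0.0077,0.0039,0,0,-0.1524
0.0406,0.0139,0.0039,0,0,-0.1524
0.038,0.0199,0.0039,0,0,-0.1524
0.0346,0.0254,0.0039,0,0,-0.1524
0.0303,0.0304,0.0039,0,0,-0.1524
0.0253,0.0346,0.0039,0,0,-0.1524
0.0198,0.0381,0.0039,0,0,-0.1524
0.0138,0.0407,0.0039,0,0,-0.1524
0.0074,0.0423,0.0039,0,0,-0.1524
```

```bash
python3 -m pendant '[0.0337,-0.0268,0,0,0,-0.1524,0, 0.0374,-0.0214,0,0,0,-0.1524,0, 0.0402,-0.0155,0,0,0,-0.1524,0, 0.0421,-0.0092,0,0,0,-0.1524,0, 0.043,-0.0027,0,0,0,-0.1524,0, 0.0429,0.0039,0,0,0,-0.1524,0, 0.0418,0.0104,0,0,0,-0.1524,0, 0.0398,0.0166,0,0,0,-0.1524,0, 0.0368,0.0224,0,0,0,-0.1524,0]' 20; python3 -c "
from plan import *
s=observe();print(s['position'],s['joints'].round(2) if hasattr(s['joints'],'round') else s['joints'],R.from_rotvec(s['ee_rot']).as_matrix().round(3))
"
```

```text
clock: 1.23
position: [0.4202, -0.2497, 0.2376]
ee_rot: [-2.027, -2.4, 0.0]
force: [0.5, -0.6, -0.6]
width: 0.07
gripper_force: 0.0
[ 0.42021255 -0.24966789  0.23758179] [ 0.77  0.25 -0.42  1.87  0.12  1.05  0.48] [[-0.168  0.986 -0.   ]
 [ 0.986  0.168  0.   ]
 [ 0.    -0.    -1.   ]]
```

Tracking is exact; continue.

```bash
python3 -m pendant '[0.0422,0.0077,0.004,0,0,-0.1524,0, 0.0406,0.0139,0.004,0,0,-0.1524,0, 0.038,0.0199,0.004,0,0,-0.1524,0, 0.0346,0.0254,0.004,0,0,-0.1524,0, 0.0303,0.0304,0.004,0,0,-0.1524,0, 0.0253,0.0346,0.004,0,0,-0.1524,0, 0.0198,0.0381,0.004,0,0,-0.1524,0, 0.0138,0.0407,0.004,0,0,-0.1524,0, 0.0074,0.0423,0.004,0,0,-0.1524,0]'; python3 -c "
from plan import *
s=observe();print(s['position'],s['joints'],R.from_rotvec(s['ee_rot']).as_matrix().round(3))
cv2.imwrite('pics/w1.png',cv2.hconcat([cv2.resize(get_image(n)[:,:,::-1],(400,300)) for n in ('wrist','scene')]))
"
```

```text
clock: 2.35
position: [0.4251, 0.1364, 0.2015]
ee_rot: [-0.049, -3.141, 0.0]
force: [0.6, -0.0, -0.7]
width: 0.006
gripper_force: 0.0
[0.42511313 0.13635511 0.20149266] [ 0.28282254  0.30102777 -0.86145037  1.98497367  0.27551788  0.97526048
  0.82659799] [[-1.     0.031 -0.   ]
 [ 0.031  1.    -0.   ]
 [ 0.    -0.    -1.   ]]
```

View pics/w1.png

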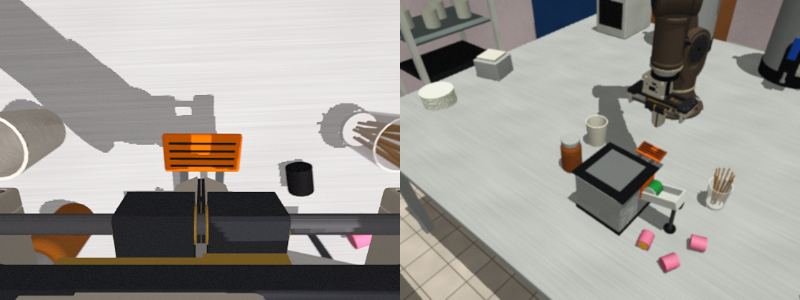

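The wrist view puts the paddle centre at full-size pixel (283,213), which gives x≈0.429. It sits laterally in line with the closed fingers, and the cups are well clear. Descend to just above it.

```bash
python3 -m pendant '[0,0,0.03,0,0,0,0, 0,0,0.03,0,0,0,0, 0,0,0.025,0,0,0,0, 0,0,0.005,0,0,0,0, 0,0,0.005,0,0,0,0, 0,0,0.005,0,0,0,0]'; python3 -m pendant '[0,0,0.005,0,0,0,0, 0,0,0.005,0,0,0,0, 0,0,0.005,0,0,0,0, 0,0,0.005,0,0,0,0]'
```

```text
clock: 3.2
position: [0.4257, 0.1353, 0.1023]
ee_rot: [0.057, 3.14, -0.0]
force: [-1.8, -1.6, 5.5]
width: 0.007
gripper_force: 2.3
clock: 3.7
position: [0.4252, 0.1353, 0.0815]
ee_rot: [-0.056, -3.141, 0.0]
force: [-2.7, -0.3, 4.7]
width: 0.005
gripper_force: 2.2
```

Contact with about 5 N, so the lever is moving. Keep pressing.

```bash
python3 -m pendant '[0,0,0.005,0,0,0,0, 0,0,0.005,0,0,0,0, 0,0,0.005,0,0,0,0, 0,0,0.004,0,0,0,0]';python3 -m pendant '[0,0,0.002,0,0,0,0]'; python3 -m pendant '[0,0,0.002,0,0,0,0]'
```

```text
clock: 4.2
position: [0.426, 0.1353, 0.0625]
ee_rot: [0.056, 3.14, 0.001]
force: [0.9, -0.3, 3.6]
width: 0.008
gripper_force: 1.8
clock: 4.32
position: [0.4261, 0.1353, 0.0606]
ee_rot: [0.056, 3.14, 0.001]
force: [1.4, -0.6, 3.4]
width: 0.007
gripper_force: 1.4
clock: 4.45
position: [0.4259, 0.1353, 0.0587]
ee_rot: [0.056, 3.14, 0.0]
force: [0.2, 0.4, 3.1]
width: 0.003
gripper_force: 1.3
```

```bash
python3 -m pendant '[0,0,0.002,0,0,0,0]';python3 -m pendant '[0,0,0.0015,0,0,0,0]'; python3 -m pendant '[0,0,0.001,0,0,0,0]'
```

```text
clock: 4.58
position: [0.4261, 0.1354, 0.0573]
ee_rot: [0.056, 3.14, 0.0]
force: [-3.9, -4.3, 31.3]
width: 0.004
gripper_force: 15.6
clock: 4.7
position: [0.4262, 0.1355, 0.0568]
ee_rot: [0.056, 3.139, -0.001]
force: [-9.0, -6.0, 49.3]
width: 0.007
gripper_force: 25.1
clock: 4.82
position: [0.4262, 0.1355, 0.0566]
ee_rot: [0.056, 3.138, -0.002]
force: [-11.3, -7.4, 59.5]
width: 0.002
gripper_force: 30.4
```

That is the stop. Ease off to a light hold and wait for the capsule to roll.

```bash
python3 -m pendant '[0,0,-0.002,0,0,0,0, 0,0,0,0,0,0,0, 0,0,0,0,0,0,0, 0,0,0,0,0,0,0, 0,0,0,0,0,0,0, 0,0,0,0,0,0,0, 0,0,0,0,0,0,0, 0,0,0,0,0,0,0, 0,0,0,0,0,0,0, 0,0,0,0,0,0,0]'; python3 -c "
from plan import *
cv2.imwrite('pics/p1.png',cv2.hconcat([cv2.resize(get_image(n)[130:340,170:450,::-1],(400,300)) for n in ('side','scene')]))
"
```

```text
clock: 6.08
position: [0.426, 0.1354, 0.0574]
ee_rot: [0.056, 3.139, -0.001]
force: [-2.8, -2.8, 23.6]
width: 0.004
gripper_force: 12.1
```

View pics/p1.png

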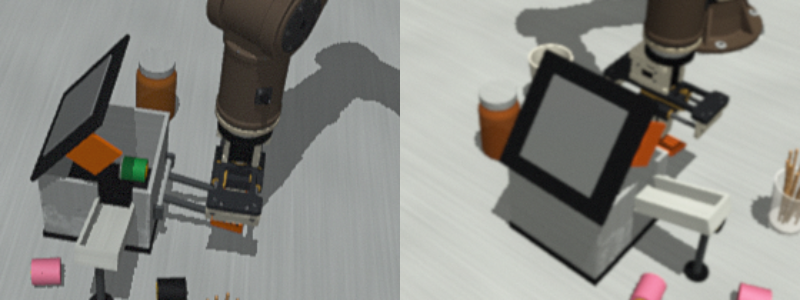

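The lid is fully up and the chute is empty. The green capsule is now inside the bin at full-frame side pixel about (263,248). I check its height along that ray, and whether it is still moving.

```bash
python3 - <<'E'
from h import *
im=get_image("side");h=cv2.cvtColor(im,cv2.COLOR_RGB2HSV);m=cv2.inRange(h,(50,120,40),(80,255,255));m[:, :180]=0
ys,xs=np.where(m);u=np.r_[xs.mean(),ys.mean(),1];print(u,len(xs),xs.min(),xs.max(),ys.min(),ys.max())
p=camera_params("side");d=R.from_rotvec(p['rotation']).apply(np.linalg.solve(p['intrinsics'],u));
w=R.from_rotvec([0,0,np.radians(-2)])
for z in(.02,.04,.06,.08,.1,.12,.14):
    X=p['eye']+d*(z-p['eye'][2])/d[2];print(z,X.round(3),w.inv().apply(X-[.617,.1286,0]).round(3), 'width mm',(xs.max()-xs.min())/511*np.linalg.norm(X-p['eye'])*1e3)
E
```

```text
[263.24907063 248.17843866   1.        ] 269 255 272 240 257
0.02 [0.587 0.069 0.02 ] [-0.028 -0.06   0.02 ] width mm 39.50278487465048
0.04 [0.585 0.086 0.04 ] [-0.031 -0.044  0.04 ] width mm 38.627472392116594
0.06 [0.582 0.103 0.06 ] [-0.034 -0.027  0.06 ] width mm 37.7521599095827
0.08 [0.579 0.12  0.08 ] [-0.037 -0.01   0.08 ] width mm 36.87684742704881
0.1 [0.577 0.137 0.1  ] [-0.04   0.007  0.1  ] width mm 36.00153494451492
0.12 [0.574 0.154 0.12 ] [-0.044  0.024  0.12 ] width mm 35.12622246198103
0.14 [0.571 0.171 0.14 ] [-0.047  0.04   0.14 ] width mm 34.25090997944714
```

The capsule is at rest on the bin floor (z≈0.02–0.04). Ease the lever up at about 0.03 m/s.

```bash
python3 -m pendant '[0,0,-0.003,0,0,0,0, 0,0,-0.004,0,0,0,0, 0,0,-0.004,0,0,0,0, 0,0,-0.004,0,0,0,0, 0,0,-0.004,0,0,0,0, 0,0,-0.004,0,0,0,0, 0,0,-0.004,0,0,0,0, 0,0,-0.004,0,0,0,0]';python3 -m pendant '[0,0,-0.003,0,0,0,0, 0,0,-0.003,0,0,0,0, 0,0,-0.003,0,0,0,0, 0,0,-0.003,0,0,0,0]'; python3 -m pendant '[0,0,-0.002,0,0,0,0, 0,0,-0.002,0,0,0,0, 0,0,-0.002,0,0,0,0, 0,0,-0.002,0,0,0,0, 0,0,-0.002,0,0,0,0]'
```

```text
clock: 7.22
position: [0.4256, 0.1351, 0.0876]
ee_rot: [0.056, 3.141, -0.0]
force: [-0.5, -1.5, 1.9]
width: 0.002
gripper_force: 1.0
clock: 7.72
position: [0.4257, 0.1355, 0.0995]
ee_rot: [0.056, 3.14, 0.001]
force: [2.5, -1.1, 2.7]
width: 0.005
gripper_force: 1.3
clock: 8.35
position: [0.4244, 0.1349, 0.1089]
ee_rot: [-0.056, -3.139, 0.001]
force: [-0.2, -0.3, 0.3]
width: 0.006
gripper_force: 0.0
```

Contact was kept to the top and is now released. Back off and check.

```bash
python3 -m pendant '[0,0,-0.002,0,0,0,0, 0,0,-0.004,0,0,0,0, 0,0,-0.02,0,0,0,0, 0,0,-0.03,0,0,0,0, 0,0,-0.03,0,0,0,0, 0.03,0,-0.03,0,0,0,0, 0,0,0,0,0,0,0, 0,0,0,0,0,0,0]'; python3 -c "
from plan import *
cv2.imwrite('pics/p2.png',cv2.hconcat([cv2.resize(get_image(n)[130:340,170:450,::-1],(400,300)) for n in ('side','scene')]))
"
```

```text
clock: 9.35
position: [0.3956, 0.1359, 0.2251]
ee_rot: [0.057, 3.141, -0.001]
force: [0.8, -0.7, -0.1]
width: 0.006
gripper_force: 0.0
```

View pics/p2.png

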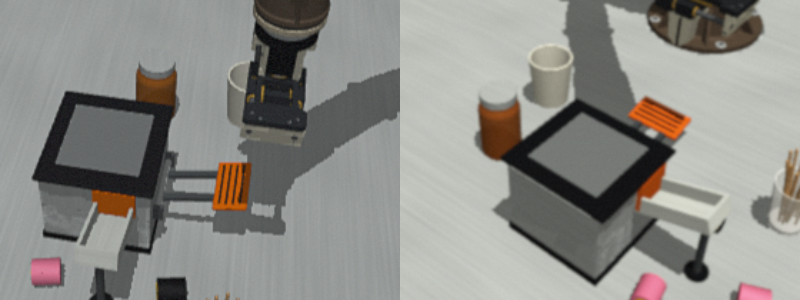

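The lid is shut, the chute is empty with its gate down, the paddle is back at rest, the cups and jar haven't moved, and the arm is clear.

```bash
python3 -c "
from cell import *
print(sign_off())"
```

```text
the job is handed in; nothing more can be done
None
```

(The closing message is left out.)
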